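# Open the sprung stone case on the goldsmith's bench

## Robot

A 7-joint arm with a two-finger parallel gripper is mounted at the origin on the work surface. World frame = base frame: x ahead of the robot, y to its left, z up, the work surface at z = 0. Lengths are in m, angles in rad, forces in N, time in s.
With the tool pointing down it reaches from about 0.425 to 0.925 m from the base axis. Payload 6.8 kg.
Tool frame: the origin (TCP) lies at the very end of the fingers, on their centre line; the grasp point (between the pads) lies 19 mm behind it; z points along the fingers, y is the line along which they close (so a half turn about z gives the same grasp; the last joint's range is limited). The gripper opens to 85 mm and grips with 20 to 120 N. Pads are 22 mm wide; open, the fingers measure 114 mm over their backs; the gripper's body (76 mm by 85 mm) begins 54 mm behind the grasp point. The pads swing forward as they close: fully open they stand 13 mm farther back than shut.
Start: joints at [1.057, 0.477, 0.022, 1.555, -0.011, 1.109, -0.083], TCP at [0.266, -0.62, 0.231] pointing down, gripper open.
Joint ranges: [-2.96, 2.96], [-0.34, 2.1], [-1.41, 1.46], [0.24, 2.44], [-1.37, 4.51], [0.17, 1.92], [-2.96, 2.96]. Speed limits (rad/s): [2.39, 2.39, 3.14, 3.14, 3.14, 3.14, 3.14].

## Interface

Orientations are given as a rotation vector (axis times angle).
In Python, from bench import monitor, optics, r gives the robot as it stands.
- The arm moves only by the shell command python3 -m crank 'ROWS' [OPENING] [FORCE]. ROWS is JSON, a list of rows, each a list of 2 entries, a list of its own where there are three numbers: the shift along the tool's x, y, z in cm, then the turn, a rotation vector about the tool's x, y, z in rad. A call has 1 to 5 rows; each row shifts and turns the commanded pose from where the row before left it, along the tool's axes as they then stand; what a row does not reach is not made up. A row lasts 1/10 s, in which the tool goes at most 50 mm and 8.59 degrees, less where a joint would pass 70% of its speed; a pose out of reach is approached as far as the arm can. A call is refused whole if a number of a shift passes 5 or a number of a turn 0.15, either way. A call with a gripper value outside its range is refused whole. OPENING is the finger opening in cm, from 0 to 8.54, set as the call begins (- or left out, the last holds). The fingers move at their own pace and stop on an object; FORCE is the grip in N (left out, the last holds). Time passes only in rows, so rows that do not move let the fingers close. It gives the time, the measured TCP pose, the force, the opening and the grip force at its end, in the units of the state.
- monitor.get_obs(): the state, without advancing time (a new reading comes with each control period).
- optics.grab_frame(name): name is "scene" or "top"; returns (picture, depth): 480x640x3 uint8, red, green, blue; 480x640 float32, m along the optical axis (not along the pixel's ray), 0 where there is no reading.
- optics.camera_model(name): a dict with "vertical_fov" (degrees; the focal length in pixels is half the picture's height over the tangent of half this angle, whatever the lens; pixels are square), "cx", "cy" (the principal point, pixels), "R" (3x3) and "t" (3): a world point X has camera coordinates R X + t. Camera axes: x right, y down, z forward; pixel columns grow to the right and rows downward; lengths in m; the calibration is good to about 2 mm. A picture is of the moment at which its call begins. camera_model takes no time and is no camera call.
- r.hand_in(): hands the job in; it is judged then, once.
The state is a dict: "clock": time; "joints": joint angles; "qvel": joint speeds; "tau": joint torques, N m; "tcp_pos": TCP position; "orientation": TCP orientation; "contact_force": force on the tool from outside, world axes, zero at the start; "moment": the same for the moment, N m; "grip_width": finger opening in m; "gripper_force": force on a finger pad.
Only numpy, scipy, OpenCV 4.12 (cv2) and the standard library are available. Lean on these libraries where they do the work, as an engineer would, in place of code of your own. Each camera call takes 0.05 s, during which the arm holds its last target. There are 200 camera calls.

## Task

Open the blue-lidded stone case so that the setter can get at the stones: press down its brass release tab with the fingertips until the lid springs up, then push the lid over until it is fully open and leans back on its stop by itself. Use touch only: pick nothing up, leave the red-lidded case shut and its tab alone, and leave the other things on the bench where they stand.

Things in the scene. Friction and masses are not known exactly. Their poses are not given: they have to be found in the camera images.
- blue_case: Case with the blue lid, screwed to the bench: aluminium box 100 mm deep (its x), 130 wide (y), 50 high, stones inside. Origin: centre of its underside; x runs from the front (tab side, towards the robot) to the hinge side, z up; turned up to 0.25 rad either way. Lid: plate 100 x 130 x 8 mm on the rim, top at z = 58 mm when shut
- blue_lid (a joint): angle of the blue lid, rad: 0 shut, 1.9 fully open, leaning back against its stop. Unhooked, it is sprung up to about 0.85 and no further; from there it must be pushed (about 1 N at the edge). Let go before upright (1.57) it sinks back to 0.85; past about 1.65 it falls to the stop by itself, slowly
- blue_tab (a joint): angle of the blue case's brass tab, rad: 0 at rest, 0.32 fully down. Pressing the paddle down turns it: at about 0.19 the hook lets go of the lid (some 7 mm down and 3 N at the press point), full travel is about 11 mm and 4 N; it springs back when released
- blue_tab_press (a point): press point on top of the brass paddle (44 mm wide) of the blue case, on its middle line, case x = -90, z = 43 mm at rest, moving with the tab. The tab is a rocker pivoting at x = -56, z = 40: the paddle reaches forward to x = -104, and an upright arm behind it (from x = -58; top z = 63, 30 wide) hooks over the lid's front edge, swinging 7 mm forward when pressed
- blue_lid_edge (a point): middle of the blue lid's front edge, half way through its thickness, 100 mm from the hinge line; moves with the lid (case x = -50, z = 54 mm shut; about x = -13, z = 128 mm when sprung up; about x = 86, z = 143 mm when fully open)
- blue_hinge (a point): middle of the blue lid's hinge line (case x = 50, y = 0, z = 50 mm)
- red_case: Case with the red lid, to be left shut; otherwise like the blue one: screwed to the bench: aluminium box 100 mm deep (its x), 130 wide (y), 50 high, stones inside. Origin: centre of its underside; x runs from the front (tab side, towards the robot) to the hinge side, z up; turned up to 0.25 rad either way.
- red_lid (a joint): angle of the red lid, rad, 0 shut; same spring and hook as the blue one
- red_tab (a joint): angle of the red case's brass tab, rad, 0 at rest
- punch: loose turned wooden punch handle standing upright, 38 mm across, 67 mm high, origin at the centre of its foot; stands beyond the cases
- flux_jar: loose amber jar with a white cap, 48 mm across, 55 mm high, origin at the centre of its foot; stands to the left
- loupe: loose black loupe, 32 mm across and 22 mm high, with a flat steel tail 30 x 20 x 8 mm out along its x to 45 mm; origin under the centre of the black barrel; lies to the right

How it is judged:
On the way, in this order (a step that is already met when the one before it is completed fails the run):
1. the blue case's tab is pressed down while its lid is still shut (value of joint blue_tab above 0.08 rad and value of joint blue_lid below 0.3 rad).
2. the blue lid has sprung up part way (value of joint blue_lid between 0.5 and 1.4 rad), for 0.1 s.
3. the blue lid has been pushed fully open (value of joint blue_lid above 1.75 rad), for 0.2 s.
At the end, for the whole second after the job is handed in: The blue lid stays open beyond 1.75 rad of its 1.9 rad, the blue tab is back at rest (under 0.06 rad), the red lid and red tab are at rest (under 0.06 rad), and punch, jar and loupe stand still, upright (within 0.4 rad) and within 30 mm of where they were (value of joint blue_lid above 1.75 rad and value of joint each of blue_tab, red_lid, red_tab below 0.06 rad and not (distance of punch from where it was at the start of the episode above 0.03 m or angle between punch's own z axis and vertical above 0.4 rad) and not (distance of flux_jar from where it was at the start of the episode above 0.03 m or angle between flux_jar's own z axis and vertical above 0.4 rad) and not (distance of loupe from where it was at the start of the episode above 0.03 m or angle between loupe's own z axis and vertical above 0.4 rad) and linear speed of each of punch, flux_jar, loupe below 0.02 m/s); the robot touches nothing.
It fails at once if the red case's tab is pressed or its lid opened (value of joint red_tab above 0.12 rad or value of joint red_lid above 0.08 rad).
It fails at once if the wooden punch is lifted, shoved more than 30 mm or tipped (distance of punch from where it was at the start of the episode above 0.03 m or angle between punch's own z axis and vertical above 0.4 rad).
It fails at once if the flux jar is lifted, shoved more than 30 mm or tipped (distance of flux_jar from where it was at the start of the episode above 0.03 m or angle between flux_jar's own z axis and vertical above 0.4 rad).
It fails at once if the loupe is lifted, shoved more than 30 mm or tipped (distance of loupe from where it was at the start of the episode above 0.03 m or angle between loupe's own z axis and vertical above 0.4 rad).
It also fails if it takes over 38 s, if anything falls off the work surface, if the arm or the gripper's body presses on something with over 40 N, if the wrist force passes 120 N, or if a joint passes its speed limit or range.

## Working session

There is one attempt and no reset: what is moved stays moved. The work goes in short steps, Python scripts to look and compute and a shell command to move; the robot and the scene stay as the last step left them, time stands still between calls to the robot, and variables do not carry over. Pictures are saved under pics/ and viewed, at most 10 in all, crops included, and the job is handed in when it is done.

```bash
mkdir -p pics; ls
python3 - <<'E'
from bench import monitor, optics, r
import cv2,numpy as np
for n in("scene","top"):
    p,d=optics.grab_frame(n); cv2.imwrite(f"pics/{n}0.png",p[:,:,::-1]); np.savez(f"{n}0.npz",p=p,d=d)
    m=optics.camera_model(n); print(n,m,(d>0).mean())
o=monitor.get_obs(); print(o)
E
```

```text
pics
scene {'vertical_fov': 50.6443049123627, 'cx': 318.12999785937166, 'cy': 236.17522625478517, 'R': array([[ 0.77751812,  0.62859429,  0.0182973 ],
       [ 0.3863356 , -0.45450215, -0.80260364],
       [-0.4961959 ,  0.63110777, -0.59623201]]), 't': array([-0.48076712, -0.19497614,  1.52608896])} 0.996083984375
top {'vertical_fov': 46.73560910481498, 'cx': 326.1174011148757, 'cy': 241.14727580150333, 'R': array([[-0.01493019, -0.99988719,  0.00163937],
       [-0.9870897 ,  0.01447757, -0.15951277],
       [ 0.15947104, -0.00399976, -0.9871945 ]]), 't': array([0.01580268, 0.64432546, 1.29080226])} 0.9959798177083333
{'clock': 0.1, 'joints': array([ 1.05690552,  0.47773976,  0.02236468,  1.55632012, -0.0115127 ,
        1.10930751, -0.08309657]), 'qvel': array([ 0.00082488, -0.0019148 ,  0.00147026, -0.00326602, -0.00020287,
       -0.00170022, -0.00020757]), 'tau': array([ 4.79034061e-03, -5.97766435e+01,  1.61403783e+00, -2.81958300e+01,
        1.29343182e-02,  4.97970352e-03, -6.86903581e-05]), 'tcp_pos': array([ 0.26622919, -0.61971256,  0.23042211]), 'orientation': array([-3.07559841e+00, -6.32728843e-01,  7.02234877e-04]), 'contact_force': array([0.79351516, 0.58594884, 0.03046717]), 'moment': array([ 0.00267744, -0.00542201,  0.00890134]), 'gripper_force': 0.0, 'grip_width': 0.08536348487420929}
```

View pics/top0.png

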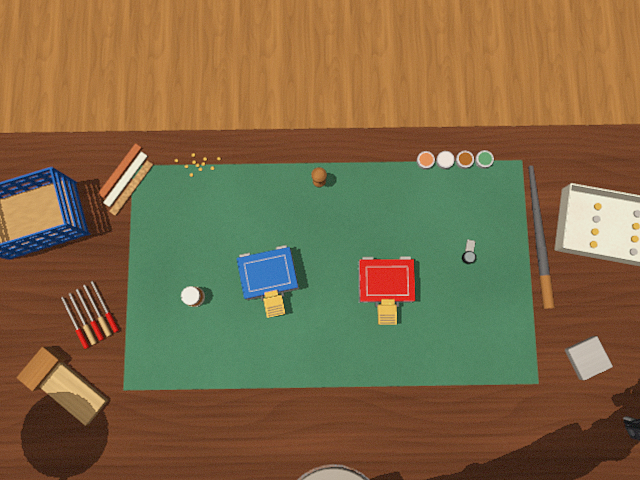

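View pics/scene0.png

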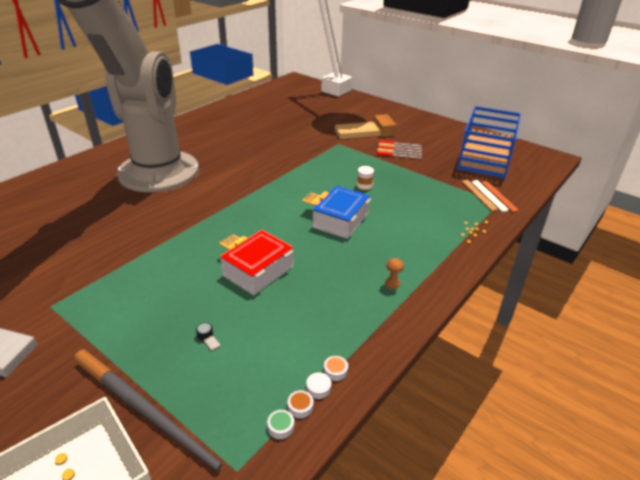

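The top view shows the blue lid at about (267,273) with its tab at (274,305), and the red lid at (387,281). The jar is at (192,296), the punch at (319,177) and the loupe at (469,256). The scene view agrees, with the blue lid at about (342,205).

```bash
cat > h.py <<'E'
import numpy as np,cv2
from bench import monitor,optics,r
def ray(m,u,v):
    f=240/np.tan(np.radians(m["vertical_fov"]/2)); R=np.array(m["R"]);t=np.array(m["t"])
    return -R.T@t, R.T@np.array([(u-m["cx"])/f,(v-m["cy"])/f,1.0])
def onz(m,u,v,z):
    o,d=ray(m,u,v); return o+d*(z-o[2])/d[2]
def dep(m,u,v,z):
    o,d=ray(m,u,v); return o+d*z
def tri(a,b):
    A=[];B=[]
    for o,d in(a,b):
        d=d/np.linalg.norm(d);P=np.eye(3)-np.outer(d,d);A.append(P);B.append(P@o)
    return np.linalg.lstsq(np.vstack(A),np.hstack(B),rcond=None)[0]
def big(mask,roi):
    k=np.zeros(mask.shape,np.uint8);x0,y0,x1,y1=roi;k[y0:y1,x0:x1]=mask[y0:y1,x0:x1]
    c,_=cv2.findContours(k,cv2.RETR_EXTERNAL,cv2.CHAIN_APPROX_NONE);return max(c,key=cv2.contourArea)
E
python3 - <<'E'
from h import *
np.set_printoptions(precision=4,suppress=True)
R={"top":dict(blue=(220,230,320,330),red=(340,240,430,330)),"scene":dict(blue=(295,175,385,245),red=(210,225,300,300))}
C={}
for n in R:
    z=np.load(n+"0.npz");p=z["p"];d=z["d"];m=optics.camera_model(n)
    hsv=cv2.cvtColor(p,cv2.COLOR_RGB2HSV);H,S,V=cv2.split(hsv)
    for c in("blue","red"):
        M=((H>100)&(H<125) if c=="blue" else (H<6)|(H>174))&(S>140)&(V>90)
        ct=cv2.convexHull(big(M.astype(np.uint8),R[n][c]))
        mo=cv2.moments(ct);u,v=mo["m10"]/mo["m00"],mo["m01"]/mo["m00"];C[n,c]=ray(m,u,v)
        P=onz(m,u,v,.058);print(n,c,(round(u),round(v)),"plane",P,"depth",dep(m,u,v,d[round(v),round(u)]))
        W=np.array([onz(m,*q[0],.058)[:2] for q in ct],np.float32)
        print("  rect",cv2.minAreaRect((W*1000).astype(np.float32)))
        T=((H>15)&(H<32)&(S>120)&(V>120)).astype(np.uint8)
        ct=big(T,R[n][c]);W=np.array([onz(m,*q[0],.043)[:2]*1000 for q in ct],np.float32)
        mo=cv2.moments(ct);u,v=mo["m10"]/mo["m00"],mo["m01"]/mo["m00"];C[n,c+"t"]=ray(m,u,v)
        print("  tab",(u,v),onz(m,u,v,.043),"depth",dep(m,u,v,d[round(v),round(u)]),cv2.minAreaRect(W))
for k in("blue","red","bluet","redt"):print(k,"tri",tri(C["top",k],C["scene",k]))
m=optics.camera_model("top")
for k,u,v,z in(("jar",192,296,.055),("punch",319,175,.06),("loupe",469,257,.022)):print(k,onz(m,u,v,z))
E
```

```text
top blue (267, 272) plane [0.57   0.1491 0.058 ] depth [0.5704 0.1494 0.0548]
  rect ((570.6323852539062, 149.11260986328125), (99.69171905517578, 129.9943389892578), 11.434781074523926)
  tab (273.35466332078624, 303.97825177749894) [0.4957 0.1345 0.043 ] depth [0.496  0.135  0.0378] ((497.23162841796875, 134.56919860839844), (59.01774215698242, 44.7559700012207), 12.274088859558105)
top red (387, 280) plane [ 0.5477 -0.137   0.058 ] depth [ 0.5477 -0.137   0.0583]
  rect ((548.036376953125, -137.09283447265625), (129.31663513183594, 100.0937728881836), 89.14950561523438)
  tab (387.0298329355609, 312.18615751789974) [ 0.4722 -0.1364  0.043 ] depth [ 0.4724 -0.137   0.038 ] ((473.9104919433594, -136.42332458496094), (42.99012756347656, 59.64569854736328), 88.29080963134766)
scene blue (341, 202) plane [0.5749 0.1472 0.058 ] depth [0.5763 0.1452 0.0596]
  rect ((573.2714233398438, 151.44717407226562), (100.50376892089844, 138.22366333007812), 10.786861419677734)
  tab (314.0871613663133, 197.93286219081273) [0.493  0.1368 0.043 ] depth [0.4936 0.1361 0.0436] ((489.7735595703125, 144.3939971923828), (39.21565628051758, 72.72117614746094), 7.665098190307617)
scene red (256, 253) plane [ 0.554 -0.141  0.058] depth [ 0.5565 -0.1433  0.0607]
  rect ((552.58984375, -137.7088623046875), (132.3988800048828, 103.46231079101562), 89.03480529785156)
  tab (232.11408199643492, 241.1577540106952) [ 0.467  -0.1336  0.043 ] depth [ 0.4663 -0.133   0.0423] ((466.18731689453125, -129.40103149414062), (60.40351867675781, 37.297325134277344), 88.09774017333984)
blue tri [0.5713 0.1502 0.0548]
red tri [ 0.5487 -0.1371  0.0529]
bluet tri [0.4954 0.1341 0.0453]
redt tri [ 0.4716 -0.1365  0.047 ]
jar [0.5168 0.3264 0.055 ]
punch [0.8075 0.0213 0.06  ]
loupe [ 0.6046 -0.3448  0.022 ]
```

```bash
python3 -m crank '[[[0,0,0],[0,0,0.103]],[[0,0,0],[0,0,0.103]],[[3,-3.9,0],[0,0,0]],[[3,-3.9,0],[0,0,0]],[[3,-3.9,0],[0,0,0]]]' 0 40
python3 -m crank '[[[3,-3.9,0],[0,0,0]],[[3,-3.9,0],[0,0,0]],[[3,-3.9,0],[0,0,0]],[[3,-3.9,0],[0,0,0]],[[3,-3.9,0],[0,0,0]]]'
python3 -m crank '[[[3,-3.9,0],[0,0,0]],[[3,-3.9,0],[0,0,0]],[[3,-3.9,0],[0,0,0]],[[3,-3.9,0],[0,0,0]],[[0,0,0],[0,0,0]]]'
```

```text
clock: 0.6
tcp_pos: [0.3317, -0.4859, 0.2307]
orientation: [-3.125, -0.312, 0.001]
contact_force: [2.1, -0.5, 0.0]
grip_width: 0.0124
gripper_force: 0.0
clock: 1.1
tcp_pos: [0.4401, -0.2648, 0.2312]
orientation: [3.126, 0.313, -0.0]
contact_force: [1.6, -0.4, 0.5]
grip_width: -0.0003
gripper_force: 0.0
clock: 1.6
tcp_pos: [0.5289, -0.0818, 0.2314]
orientation: [-3.121, -0.331, -0.003]
contact_force: [-0.7, 0.2, 0.1]
grip_width: 0.0002
gripper_force: 0.0
```

```bash
python3 -m crank '[[[-0.1,-4.4,2],[0,0,0]],[[-0.1,-4.4,2],[0,0,0]],[[-0.1,-4.4,2],[0,0,0]],[[-0.1,-4.4,2],[0,0,0]],[[-0.1,-4.3,2],[0,0,0]]]'
python3 -m crank '[[[0,0,2],[0,0,0]],[[0,0,2],[0,0,0]],[[0,0,2],[0,0,0]],[[0,0,0],[0,0,0]],[[0,0,0],[0,0,0]]]'
python3 - <<'E'
from h import *
for n in("top","scene"):
    p,d=optics.grab_frame(n)
    c=p[220:340,220:380] if n=="top" else p[130:250,260:420]
    cv2.imwrite(f"pics/{n}1.png",cv2.resize(c,(800,600),interpolation=cv2.INTER_CUBIC)[:,:,::-1])
print(monitor.get_obs()["tcp_pos"])
E
```

```text
clock: 2.1
tcp_pos: [0.4773, 0.1245, 0.1305]
orientation: [3.126, 0.312, -0.0]
contact_force: [0.3, -0.2, -0.8]
grip_width: 0.0
gripper_force: 0.0
clock: 2.6
tcp_pos: [0.4779, 0.1232, 0.0713]
orientation: [3.126, 0.313, -0.002]
contact_force: [-0.2, 0.5, 0.2]
grip_width: 0.0002
gripper_force: 0.0
[0.47875644 0.12355851 0.07222255]
```

View pics/scene1.png

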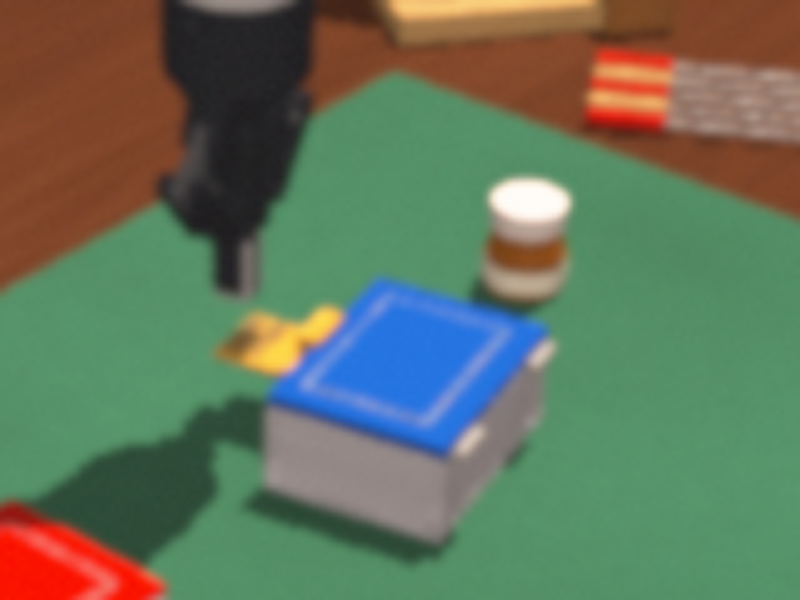

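The closed fingertips (237,290 in the crop) hang above the brass paddle (265,340). I'll centre them, then press.

```bash
python3 -m crank '[[[0.4,-0.7,0],[0,0,0]],[[0,0,1],[0,0,0]],[[0,0,1],[0,0,0]],[[0,0,0.6],[0,0,0]],[[0,0,0],[0,0,0]]]'
python3 -m crank '[[[0,0,0.3],[0,0,0]],[[0,0,0.3],[0,0,0]],[[0,0,0.2],[0,0,0]],[[0,0,0.2],[0,0,0]],[[0,0,0],[0,0,0]]]'
```

```text
clock: 3.2
tcp_pos: [0.4795, 0.1308, 0.044]
orientation: [3.125, 0.313, -0.004]
contact_force: [-0.0, 0.6, 0.6]
grip_width: -0.0002
gripper_force: 0.0
clock: 3.7
tcp_pos: [0.4808, 0.1312, 0.0353]
orientation: [3.126, 0.313, 0.001]
contact_force: [-0.6, -0.8, 3.6]
grip_width: -0.0001
gripper_force: 1.8
```

```bash
python3 -m crank '[[[0,0,0.2],[0,0,0]],[[0,0,0],[0,0,0]],[[0,0,0],[0,0,0]]]'
cat > look.py <<'E'
from h import *
import sys
p,d=optics.grab_frame("scene")
cv2.imwrite(f"pics/{sys.argv[1]}.png",cv2.resize(p[110:260,260:460],(800,600),interpolation=cv2.INTER_CUBIC)[:,:,::-1])
m=optics.camera_model("scene");hsv=cv2.cvtColor(p,cv2.COLOR_RGB2HSV)
M=cv2.inRange(hsv,(100,140,60),(125,255,255));M[:110]=0;M[260:]=0;M[:,:290]=0;M[:,400:]=0
v,u=np.nonzero(M);P=np.array([dep(m,a,b,d[b,a]) for a,b in zip(u,v)])-[.5706,.149,0]
c,s=np.cos(.2),np.sin(.2);X=P[:,0]*c+P[:,1]*s
k=np.percentile(P[:,2],[2,98]);print("z",k,"x",np.percentile(X,[2,50,98]),len(X),"slope angle",np.arctan2(*(lambda w:(w[1],w[0]))(np.linalg.svd(np.c_[X,P[:,2]]-np.c_[X,P[:,2]].mean(0),full_matrices=False)[2][0])))
E
python3 look.py a
```

```text
clock: 4.0
tcp_pos: [0.4811, 0.1313, 0.0335]
orientation: [-3.126, -0.313, -0.001]
contact_force: [-0.0, -0.4, 4.4]
grip_width: -0.0001
gripper_force: 2.0
z [0.05875912 0.12980363] x [-0.00771801  0.02464061  0.05678283] 1154 slope angle -2.077142594853584
```

The lid has sprung up: its edge is at z ≈ 0.13 and case x ≈ -0.01, as expected. Next I lift the fingers in front of the lid and push along case x.

```bash
python3 -m crank '[[[0,0,-1.2],[0,0,0]],[[0,0,-3],[0,0,0]],[[0,0,-3],[0,0,0]],[[0,0,0],[0,0,0]],[[0,0,0],[0,0,0]]]'
python3 look.py b
python3 -m crank '[[[2,0,0],[0,0,0]],[[2,0,0],[0,0,0]],[[1.5,0,0],[0,0,0]],[[0,0,0],[0,0,0]],[[0,0,0],[0,0,0]]]'
```

```text
clock: 4.55
tcp_pos: [0.4808, 0.1313, 0.1061]
orientation: [-3.126, -0.313, -0.002]
contact_force: [-0.2, 0.0, -0.6]
grip_width: 0.0002
gripper_force: 0.0
z [0.05907576 0.12995566] x [-0.00888605  0.02435556  0.05637565] 1153 slope angle -2.0221324433428354
clock: 5.1
tcp_pos: [0.5332, 0.1419, 0.1041]
orientation: [3.125, 0.313, -0.004]
contact_force: [0.5, -0.1, 0.2]
grip_width: 0.0001
gripper_force: 0.0
```

View pics/b.png

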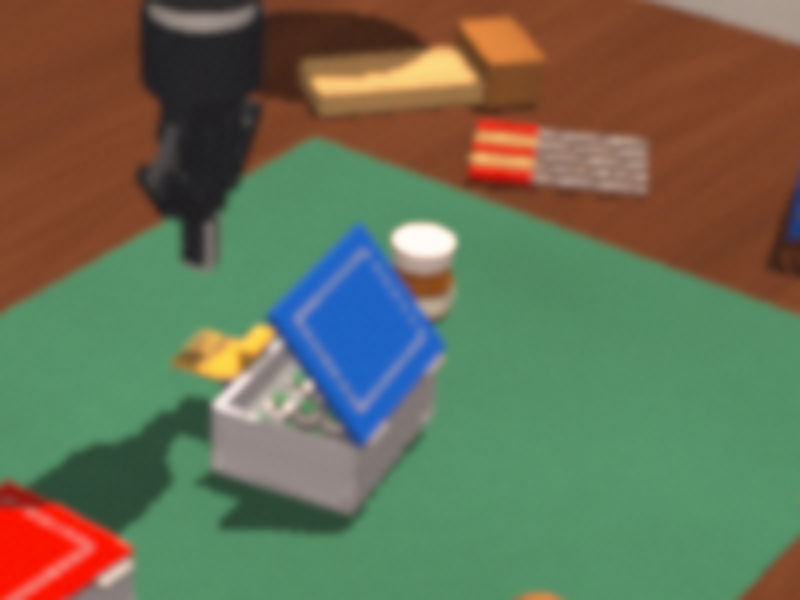

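The lid stands sprung up (edge from (270,318) to (360,228) in the crop) and the tab is back at rest. Now I push slowly.

```bash
python3 -m crank '[[[1,0,0],[0,0,0]],[[1,0,0],[0,0,0]],[[1,0,0],[0,0,0]],[[1,0,0],[0,0,0]],[[1,0,0],[0,0,0]]]'
python3 -m crank '[[[1,0,0],[0,0,0]],[[1,0,0],[0,0,0]],[[1,0,0],[0,0,0]],[[0.8,0,0],[0,0,0]],[[0,0,0],[0,0,0]]]'
python3 look.py c
```

```text
clock: 5.6
tcp_pos: [0.585, 0.1524, 0.1073]
orientation: [3.126, 0.313, 0.002]
contact_force: [-9.1, -4.2, 31.3]
grip_width: 0.0003
gripper_force: 1.1
clock: 6.1
tcp_pos: [0.6217, 0.1598, 0.1049]
orientation: [-3.126, -0.313, -0.0]
contact_force: [-0.1, 0.8, -0.5]
grip_width: 0.0001
gripper_force: 0.0
z [0.00210915 0.14783065] x [-0.00722458  0.08017624  0.08719075] 394 slope angle 1.0737668494130845
```

View pics/c.png

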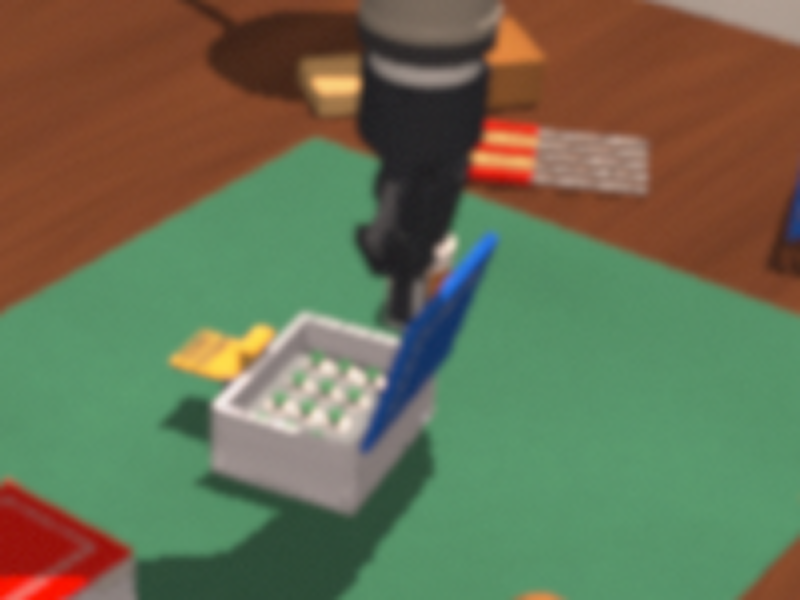

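The lid leans back, with its edge at about (490,238) in the crop. I'll back off, lift clear and verify.

```bash
python3 -m crank '[[[-2,0,0],[0,0,0]],[[-3,0,0],[0,0,0]],[[-3,0,-1],[0,0,0]],[[-2,0,-3],[0,0,0]],[[0,0,-4],[0,0,0]]]'
python3 -m crank '[[[0,0,-3],[0,0,0]],[[0,0,0],[0,0,0]],[[0,0,0],[0,0,0]],[[0,0,0],[0,0,0]],[[0,0,0],[0,0,0]]]'
python3 - <<'E'
from h import *
p,d=optics.grab_frame("scene");cv2.imwrite("pics/d.png",p[:,:,::-1])
E
python3 look.py e
```

```text
clock: 6.65
tcp_pos: [0.5176, 0.1383, 0.1835]
orientation: [3.124, 0.315, -0.013]
contact_force: [1.2, -0.1, -0.1]
grip_width: -0.0003
gripper_force: 0.0
clock: 7.15
tcp_pos: [0.5218, 0.1394, 0.2138]
orientation: [3.125, 0.313, -0.004]
contact_force: [-0.2, -0.4, -0.1]
grip_width: 0.0003
gripper_force: 0.0
z [0.00274263 0.14608969] x [0.00242627 0.08660081 0.0936635 ] 319 slope angle 1.0596952082726216
```

View pics/d.png

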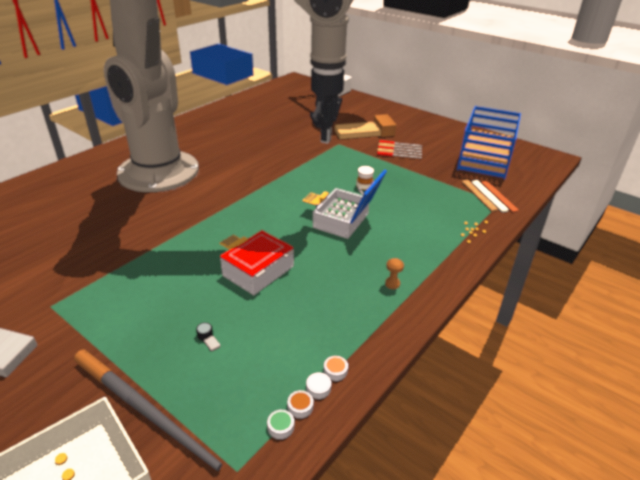

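The blue lid at (370,197) leans on its stop: its edge is at case x ≈ 0.09 and z ≈ 0.145, matching the fully open values. The red case, punch, jar and loupe have not moved, and the arm is clear.

```bash
python3 -c "
from bench import r
print(r.hand_in())"
```

```text
the job is handed in; nothing more can be done
None
```

The blue case is open with its lid leaning on its stop, the red case and the other things look untouched in the last picture, and the job is handed in (no verdict was returned; the push peaked briefly at about 33 N).

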